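# Roll a filament spool up onto its roller stand

## Robot

A 6-joint arm with a two-finger parallel gripper is mounted at the origin on the work surface. World frame = base frame: x ahead of the robot, y to its left, z up, the work surface at z = 0. Lengths are in m, angles in rad, forces in N, time in s.
With the tool pointing down it reaches from about 0.275 to 0.825 m from the base axis. Payload 5.2 kg.
Tool frame: the origin (TCP) lies at the centre of the arm's flange, where the gripper is bolted on; the fingertips stand 186 mm ahead of it and the grasp point (between the pads) lies 167 mm ahead of it (bot.hold_point_z is the distance from the TCP to the grasp point, in m); z points along the fingers, y is the line along which they close (so a half turn about z gives the same grasp; the last joint's range is limited). The gripper opens to 93 mm and grips with 3 to 60 N. Pads are 15 mm wide; open, the fingers measure 128 mm over their backs; the gripper's body (75 mm by 188 mm) begins 65 mm behind the grasp point.
Start: joints at [-1.501, 0.259, 1.535, -0, 1.348, -0.203], TCP at [0.148, -0.53, 0.405] pointing down, gripper open.
Joint ranges: [-3.14, 3.14], [-0.91, 2.08], [0.19, 2.58], [-1.22, 4.36], [0.22, 2.71], [-3.12, 3.12]. Speed limits (rad/s): [2.57, 2.57, 3.14, 3.14, 3.14, 3.14].

## Interface

Orientations are given as a 3x3 rotation matrix whose columns are the frame's x, y, z axes.
In Python, from rig import bot gives the robot as it stands.
- The arm moves only by the tool jog_arm, never from a script. Its arguments are lists of equal length, an entry for each row: "dp": the shift along the world's x, y, z normalised to -1 to 1, where 1 is 1 m, a list of three; "turn": the turn about the world's z normalised to -1 to 1, where 1 is 45 degrees. A call has 1 to 20 rows; each row shifts and turns the commanded pose from where the row before left it; what a row does not reach is not made up. A row lasts 1/10 s, in which the tool goes at most 50 mm and 8.59 degrees, less where a joint would pass 70% of its speed; a pose out of reach is approached as far as the arm can. A call with a number of a shift or a turn outside -1 to 1 is refused whole. A call with a gripper value outside its range is refused whole. "claw" is the closure, from -1 (fully open) to 1 (shut), set as the call begins (left out, the last holds). The fingers move at their own pace and stop on an object; "newtons" is the grip in N (left out, the last holds). Time passes only in rows, so rows that do not move let the fingers close. It gives the time, the measured TCP pose, the force, the opening and the grip force at its end, in the units of the state.
- bot.sense(): the state, without advancing time (a new reading comes with each control period).
- bot.grab_frame(name): name is "scene" or "top"; returns (picture, depth): 400x640x3 uint8, red, green, blue; 400x640 float32, m along the optical axis (not along the pixel's ray), 0 where there is no reading.
- bot.camera_params(name): a dict with "intrinsics" (3x3 intrinsics, pixels), "R" (3x3) and "t" (3): a world point X has camera coordinates R X + t. Camera axes: x right, y down, z forward; pixel columns grow to the right and rows downward; lengths in m; the calibration is good to about 2 mm. A picture is of the moment at which its call begins. camera_params takes no time and is no camera call.
- bot.finish_job(): hands the job in; it is judged then, once.
The state is a dict: "time_s": time; "qpos": joint angles; "dq": joint speeds; "joint_efforts": joint torques, N m; "tcp_pos": TCP position; "eef_rot": TCP orientation; "ft_force": force on the tool from outside, world axes, zero at the start; "wrist_torque": the same for the moment, N m; "opening": finger opening in m; "grasp_force": force on a finger pad.
Only numpy, scipy, OpenCV 4.12 (cv2) and the standard library are available. Lean on these libraries where they do the work, as an engineer would, in place of code of your own. Each camera call takes 0.05 s, during which the arm holds its last target. There are 200 camera calls.

## Task

Load the filament spool that stands on its rims at the foot of the roll-on stand: with the fingertips behind it, push it slowly up the ramp and over the front roller until it drops home on the two rollers in front of the stop board, and leave it resting there by itself. Only roll it: do not pick it up or tip it over, and never let it run away or roll back down the ramp. Leave everything else on the desk where it is.

Things in the scene. Friction and masses are not known exactly. Their poses are not given: they have to be found in the camera images.
- spool: Loose spool of cream filament with smooth black flanges, standing on its rims on the desk in front of the foot of the ramp, roughly in line with it. Diameter 110 mm, width 48 mm, flanges 3 mm thick, winding between them 92 mm across; 0.17 to 0.39 kg. Origin at its centre, 55 mm above the desk; y axis = axle, level. On the ramp it runs back down unless held; on the desk it stays put.
- stand: Plywood stand with a ramp, two rollers and a stop board, fixed to the desk. Origin on the desk on its centre line; x level, up the ramp towards the stop board; y across, z up. Lane 58 mm wide. Ramp foot at x -130 mm; printed wings, 22 mm high, splay out from there to -174 mm. Side plates stand 12 mm above the ramp surface, 52 mm above the desk beside the rollers.
- ramp: The stand's ramp board, rising at 12 degrees (0.209 rad), 146 mm long. Origin at the middle of its foot edge, at desk height; x points up along the slope, z square to its surface. A spool on it has its centre 55 mm above the surface; it meets the front roller at about x 155 mm.
- crest (a point): Where the spool's centre is when it stands on top of the front roller, the crest it must pass: on the stand at x 30, z 89 mm. Beyond it the spool drops 7 mm by itself onto both rollers. The rollers are rubber, 22 mm in diameter, turn freely; axes at x 30, z 23 and x 100, z 29 mm. Axes as the stand's.
- home (a point): Where the spool's centre is when it lies home on both rollers: on the stand at x 60, y 0, z 81 mm. Axes as the stand's.
- stop (a point): Middle of the face of the upright stop board (70 mm wide, 105 mm high) behind the rear roller: on the stand at x 124, z 52 mm. A spool lying home stands 9 mm clear of it.
- cube: Bystander: cream printed 30 mm test cube, loose; origin under its centre.
- glue_stick: Bystander: white glue stick standing upright, 27 mm in diameter, 95 mm high, loose; origin under its centre. It and the cube stand on the stand's -y side, 100 mm or more from the lane's centre line.
- motor: Bystander: stepper motor, 42 mm square, 60 mm high with its shaft up, loose; origin under its centre, on the stand's +y side, 105 mm or more from the lane's centre line.
- caliper: Bystander: digital caliper lying flat, 235 mm long, loose; origin under its middle.
- scraper: Bystander: bed scraper lying flat, 210 mm long with a 60 mm wide blade, loose; origin near its middle.
- empty_spool: Bystander: empty grey spool lying flat on one flange, 100 mm in diameter, 48 mm high, loose; origin under its centre.
- driver: Bystander: screwdriver lying flat, 160 mm long, loose; origin under its middle.

How it is judged:
By the outcome, as a careful person would: the job done as asked, in the order asked, and still so for the second after the job is handed in, with the robot touching nothing.
It also fails if it takes over 42 s, if anything falls off the work surface, if the arm or the gripper's body presses on something with over 40 N, if the wrist force passes 120 N, or if a joint passes its speed limit or range.

## Working session

There is one attempt and no reset: what is moved stays moved. The work goes in short steps, Python scripts to look and compute and a tool call to move; the robot and the scene stay as the last step left them, time stands still between calls to the robot, and variables do not carry over. Pictures are saved under pics/ and viewed, at most 10 in all, crops included, and the job is handed in when it is done.

Besides the shell and the picture viewer there is one more tool, called by a JSON object that holds its "op" and its "data", one argument or row to a line. jog_arm: Moves the arm, as the interface text tells. Its arguments: {"type":"object","properties":{"dp":{"type":"array","items":{"type":"array","items":{"type":"number","minimum":-1,"maximum":1}}},"turn":{"type":"array","items":{"type":"number","minimum":-1,"maximum":1}},"claw":{"type":"number"},"newtons":{"type":"number"}},"required":["dp","turn"]}

```bash
mkdir -p pics
cat > h.py <<'E'
from rig import bot
import numpy as np, cv2
def grab(n,tag):
    p,d=bot.grab_frame(n); cv2.imwrite(f'pics/{tag}.png',p[:,:,::-1]); np.save(f'pics/{tag}.npy',d); return p,d
def pts(n,d):
    c=bot.camera_params(n);K=np.array(c['intrinsics']);R=np.array(c['R']);t=np.array(c['t'])
    v,u=np.mgrid[:d.shape[0],:d.shape[1]]
    X=np.stack([(u-K[0,2])/K[0,0]*d,(v-K[1,2])/K[1,1]*d,d],-1)
    W=(X-t)@R; W[d<=0]=np.nan; return W
E
python3 - <<'E'
from h import *
for n in('top','scene'):
    grab(n,n+'0'); c=bot.camera_params(n); print(n,-np.array(c['R']).T@c['t'])
print(bot.sense())
E
```

```text
top [ 0.34293963 -0.00728247  1.50864753]
scene [ 1.02968484 -0.54403344  0.81083447]
{'time_s': 0.1, 'qpos': array([-1.50076974e+00,  2.59258140e-01,  1.53592931e+00,  4.17591140e-06,
        1.34802261e+00, -2.02804931e-01]), 'dq': array([ 0.00012369, -0.00269348, -0.00319553, -0.00025096, -0.0006055 ,
        0.00158671]), 'joint_efforts': array([ 1.86303841e-03, -4.38214874e+01, -2.84645247e+01,  7.21210870e-02,
        3.62201559e-02, -4.55547706e-05]), 'tcp_pos': array([ 0.14821018, -0.52946311,  0.40402485]), 'eef_rot': array([[ 9.63012046e-01,  2.69458322e-01, -1.09106040e-04],
       [ 2.69458142e-01, -9.63010751e-01,  1.61372546e-03],
       [ 3.29761463e-04, -1.58343656e-03, -9.99998692e-01]]), 'ft_force': array([-0.38889697,  0.06445104, -0.33390298]), 'wrist_torque': array([-0.0536727 ,  0.03020994,  0.01828429]), 'grasp_force': 0.0, 'opening': 0.09270324485139546}
```

View pics/top0.png

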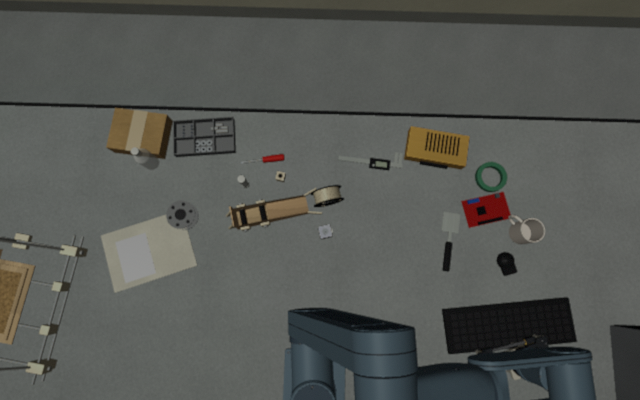

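View pics/scene0.png

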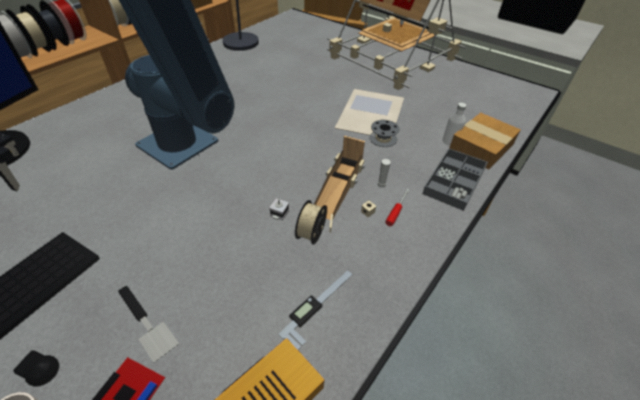

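Top view: spool at about (327,196), stand running left to the stop board at (230,216). Cube (280,176) and glue stick (241,181) lie above it in the picture, the motor (326,231) below.

Run:
```python
from h import *
for n,box in(('top',(215,175,350,240)),('scene',(270,130,370,250))):
    d=np.load(f'pics/{n}0.npy'); W=pts(n,d); u0,v0,u1,v1=box
    P=W[v0:v1,u0:u1].reshape(-1,3); 
    tab=np.nanmedian(P[P[:,2]<.01][:,2]); print(n,'desk z',tab)
    im=cv2.imread(f'pics/{n}0.png')[v0:v1,u0:u1]; cv2.imwrite(f'pics/{n}c.png',cv2.resize(im,None,fx=5 if n=='top' else 4.8,fy=5 if n=='top' else 4.8,interpolation=cv2.INTER_CUBIC))
    np.save(f'pics/{n}P.npy',P)
    # height map print
    if n=='top':
        for v in range(184,234,3): print(v,' '.join('%3d'%(1000*W[v,u,2]) for u in range(225,348,4)))
        for u,v in((327,196),(230,216),(308,205),(326,231),(280,176),(241,181)): print((u,v),W[v,u].round(3))
    S=P[(P[:,2]>.092)]; print('high',len(S),S.min(0),S.max(0))
```

```text
top desk z 0.001738606688512626
184   1  -1   0   0   1  48  15   0   0   3   2   4  -5   5  -2   1   4   1   2   7   0   1   2   0  -6  -2  -4   3   0   5   0
187   5   0   2   6   5  12  -4  -3   6   2   1  -1   5  -1   0  -2   4  -5  -4   3   0   2  -3   0   5 103 100  92  82   2   2
190  -3  -1   0   0   0  -2   2   2   3   2  -3  -2   2  -2   5   0   5   1   0   2   5  -2  22  87  97 101 103  98  85   4   2Traceback (most recent call last):
  File "<stdin>", line 10, in <module>
  File "<stdin>", line 10, in <genexpr>
ValueError: cannot convert float NaN to integer
```

View pics/topc.png

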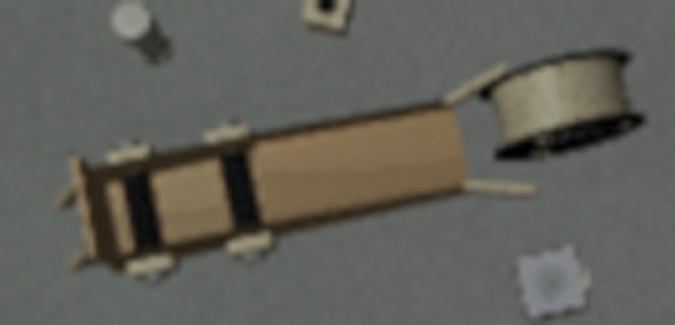

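Crop: spool yawed and centred near crop (563,105), ahead of the foot. Ramp foot mid (457,146), front roller (241,188), rear roller (142,213).

```bash
cat >> h.py <<'E'
from scipy.optimize import least_squares
def ray(n,u,v,z):
    c=bot.camera_params(n);K=np.array(c['intrinsics']);R=np.array(c['R']);t=np.array(c['t'])
    o=-R.T@t; r=R.T@np.linalg.solve(K,[u,v,1]); return o+r*(z-o[2])/r[2]
def spoolfit(Ps,c0,yaw0,zfix=.055):
    # torsion: param x,y,z,yaw(axle dir)
    def surf(p,P):
        a=np.array([np.cos(p[3]),np.sin(p[3])]); d=P[:,:2]-p[:2]
        s=np.abs(d@a); q=d@np.array([-a[1],a[0]]); r=np.hypot(q,P[:,2]-p[2])
        fl=np.hypot(np.maximum(np.abs(s-22.5e-3)-1.5e-3,0),np.maximum(r-.055,0)) 
        inner=(s<.0225)
        dw=np.where(s<.021,np.abs(r-.046),1)
        # flange: box s in[21,24], r<=55
        ds=np.abs(s-.0225)-.0015; dr=r-.055
        out=np.hypot(np.maximum(ds,0),np.maximum(dr,0))
        ins=np.minimum(np.maximum(ds,dr),0)
        df=np.abs(out+ins)
        return np.minimum(dw,df)
    P=np.vstack(Ps); best=None
    P=P[np.all(np.isfinite(P),1)&(np.hypot(P[:,0]-c0[0],P[:,1]-c0[1])<.075)]
    for dy in(-.2,0,.2):
        f=least_squares(lambda p:np.r_[surf(p,P),(p[2]-zfix[0] if isinstance(zfix,tuple) else p[2]-zfix)*(1 if isinstance(zfix,tuple) else 50)],[*c0[:2],.055 if not isinstance(zfix,tuple) else zfix[0],yaw0+dy],loss='soft_l1',f_scale=.004,x_scale=[.01,.01,.01,.1])
        if best is None or f.cost<best.cost: best=f
    return best.x,best.cost/len(P),len(P)
E
python3 - <<'E'
from h import *
f=lambda cx,cy,z:ray('top',215+cx/5,175+cy/5,z)
F=f(457,146,.001);R1=f(241,188,.034);R2=f(142,213,.040);B=f(84,205,.105)
print('foot',F,'front',R1,'rear',R2,'foot-R1',np.linalg.norm((F-R1)[:2]),'(160) R1R2',np.linalg.norm((R1-R2)[:2]),'(70)')
print('yaw',np.arctan2(*(R2-F)[[1,0]]), 'wing tips',f(505,70,.022),f(535,190,.022))
Ps=[]
for n,b in(('top',(300,175,355,225)),('scene',(285,190,340,250))):
    W=pts(n,np.load(f'pics/{n}0.npy'))
    P=W[b[1]:b[3],b[0]:b[2]].reshape(-1,3); P=P[P[:,2]>.03]; Ps.append(P)
    print(n,len(P),np.median(P,0),P.min(0),P.max(0))
c0=np.median(Ps[0],0)
for s in(Ps,Ps[:1],Ps[1:]): print(spoolfit(s,c0,.2))
v=bot.camera_params('scene')
im=cv2.imread('pics/scene0.png')[130:250,260:400]; cv2.imwrite('pics/scenec.png',cv2.resize(im,None,fx=5,fy=5,interpolation=cv2.INTER_CUBIC))
W=pts('top',np.load('pics/top0.npy'))
# ramp plane check
for cx in(280,320,360,400,440): print(W[int(175+(146+(457-cx)*.19)/5),215+cx//5].round(3))
E
```

```text
foot [0.60267646 0.04527148 0.001     ] front [0.56237871 0.19530412 0.034     ] rear [0.54171267 0.26285202 0.04      ] foot-R1 0.15535025812557518 (160) R1R2 0.07063853692138776 (70)
yaw 1.8439807504574184 wing tips [0.65546834 0.01202568 0.022     ] [ 0.56898643 -0.01201625  0.022     ]
top 494 [ 0.62091651 -0.0271972   0.09415138] [ 0.52786433 -0.08686483  0.0305633 ] [0.66101121 0.02962777 0.11522811]
scene 939 [ 0.63338269 -0.04569944  0.0852564 ] [ 0.50410789 -0.08572198  0.03088033] [0.65985544 0.03292083 0.11246385]
(array([ 0.6232658 , -0.02726124,  0.05567592,  0.26905696]), np.float64(1.2526451280096832e-06), 1407)
(array([ 0.62366557, -0.02911363,  0.05566487,  0.27163262]), np.float64(2.1907527500687716e-06), 491)
(array([ 0.62324439, -0.02682191,  0.05513464,  0.26950258]), np.float64(6.4509075419913e-07), 916)
[0.573 0.169 0.032]
[0.578 0.141 0.027]
[0.588 0.114 0.015]
[0.593 0.086 0.012]
[0.603 0.057 0.004]
```

View pics/scenec.png

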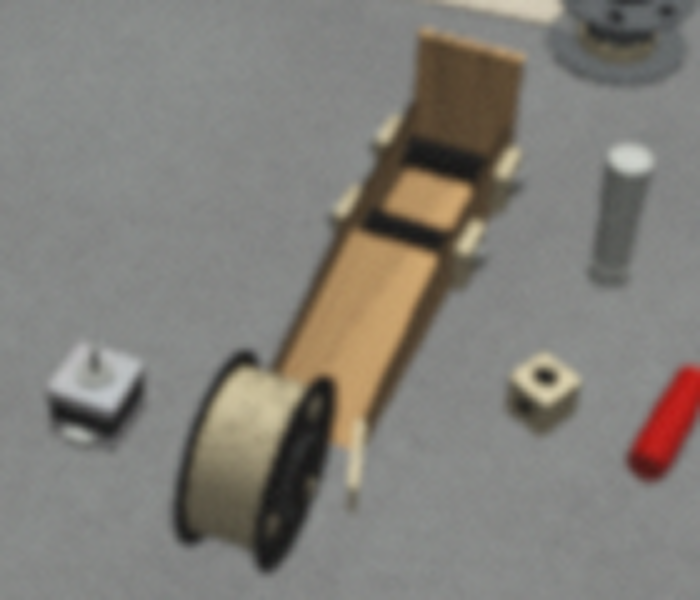

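Spool at (0.623,-0.027), z fits 55 mm, rolling direction 1.84 rad. The stand's axis is about 1.844 rad, lateral offset about 1 mm. I'll swing over behind the spool with the fingers set to straddle both flanges.

{"op": "jog_arm", "data": {
  "dp": [
    [0.0251,0.0202,0],
    [0.0251,0.0202,0],
    [0.0251,0.0202,0],
    [0.0251,0.0202,0],
    [0.0251,0.0202,0],
    [0.0251,0.0202,0],
    [0.0251,0.0202,0],
    [0.0251,0.0202,0],
    [0.0251,0.0202,0],
    [0.0251,0.0202,0],
    [0.0251,0.0202,0],
    [0.0251,0.0202,0],
    [0.0251,0.0202,0],
    [0.0251,0.0202,0],
    [0.0251,0.0202,0],
    [0.0251,0.0202,0],
    [0.0251,0.0202,0],
    [0.0251,0.0202,0],
    [0.0251,0.0202,0],
    [0.0251,0.0202,0]
  ],
  "turn": [0.1,0.1,0.1,0.1,0.1,0.1,0.1,0.1,0.1,0.1,0.1,0.1,0.1,0.1,0.1,0.1,0.1,0.1,0.1,0.1],
  "claw": 0.48
}}

```text
time_s: 2.1
tcp_pos: [0.6511, -0.1246, 0.4041]
eef_rot: [[-0.273, 0.962, -0.001], [0.962, 0.273, 0.0], [0.001, -0.001, -1.0]]
ft_force: [-0.4, -1.2, 0.4]
opening: 0.0243
grasp_force: 0.0
```

Run:
```python
from h import *
s=bot.sense();print(s['tcp_pos'],np.arctan2(s['eef_rot'][1,1],s['eef_rot'][0,1]),s['opening'],s['ft_force'])
g=lambda cx,cy,z:ray('scene',260+cx/5,130+cy/5,z)
R1=g(405,228,.034);R2=g(445,158,.040)
print('front',R1,'rear',R2, 'stop top',g(472,45,.105))
# refine stand: board top edge + side-plate pixels: fit lane y via ramp-coloured pixels in top view
for n in('top','scene'):
    im=cv2.imread(f'pics/{n}0.png'); W=pts(n,np.load(f'pics/{n}0.npy'))
    hsv=cv2.cvtColor(im,cv2.COLOR_BGR2HSV)
    F=np.array([.6027,.0453]);u=np.array([np.cos(1.844),np.sin(1.844)]);m=np.array([-u[1],u[0]])
    D=W[...,:2]-F; xs=D@u-.130; ys=D@m
    k=(hsv[...,1]>85)&(hsv[...,2]>95)&(abs(ys)<.05)&(xs>-.13)&(xs<.01)&(W[...,2]<.06)
    for a in(-.125,-.105,-.085,-.065,-.045,-.025,-.005):
        q=k&(abs(xs-a)<.01); y=ys[q]
        if len(y)>5: print(n,a,len(y),np.percentile(y,[3,97]).round(4),y.mean().round(4))
```

```text
[ 0.65107252 -0.12464909  0.40410417] 0.2760482618437101 0.024348458319666467 [-0.38119319 -1.16100591  0.41170189]
front [0.56456999 0.19402309 0.034     ] rear [0.54910504 0.25888911 0.04      ] stop top [0.54006505 0.29238115 0.105     ]
top -0.125 60 [-0.0285  0.023 ] -0.0027
top -0.105 85 [-0.0288  0.0239] -0.0025
top -0.085 86 [-0.0278  0.0221] -0.0027
top -0.065 86 [-0.0298  0.0226] -0.003
top -0.045 88 [-0.0288  0.0233] -0.0031
top -0.025 93 [-0.0306  0.0234] -0.0036
top -0.005 89 [-0.0299  0.0224] -0.0045
scene -0.125 19 [-0.0315 -0.0135] -0.0206
scene -0.105 50 [-0.0309  0.0294] -0.0098
scene -0.085 115 [-0.0295  0.0288] 0.0012
scene -0.065 121 [-0.0301  0.0287] 0.001
scene -0.045 119 [-0.0312  0.0285] 0.0008
scene -0.025 114 [-0.0293  0.028 ] 0.0013
scene -0.005 111 [-0.0316  0.0273] 0.0
```

{"op": "jog_arm", "data": {
  "dp": [
    [0,0,-0.024],
    [0,0,-0.024],
    [0,0,-0.024],
    [0,0,-0.024],
    [0,0,-0.024],
    [0,0,-0.024],
    [0,0,-0.022],
    [-0.0013,0.0048,-0.003],
    [-0.0026,0.0096,0],
    [-0.0013,0.0048,0],
    [-0.0008,0.0029,0],
    [-0.0008,0.0029,0],
    [-0.0008,0.0029,0],
    [-0.0008,0.0029,0],
    [-0.0005,0.0019,0],
    [-0.0005,0.0019,0],
    [-0.0005,0.0019,0],
    [-0.0005,0.0019,0]
  ],
  "turn": [-0.01,0,0,0,0,0,0,0,0,0,0,0,0,0,0,0,0,0]
}}

```text
time_s: 3.9
tcp_pos: [0.6398, -0.0873, 0.2357]
eef_rot: [[-0.262, 0.965, 0.0], [0.965, 0.262, -0.0], [-0.0, -0.0, -1.0]]
ft_force: [-0.4, 0.5, -0.3]
opening: 0.0243
grasp_force: 0.0
```

```bash
cat >> h.py <<'E'
O=np.array([.571,.166]);U=np.array([np.cos(1.838),np.sin(1.838)]);M=np.array([-U[1],U[0]])
def st(p): d=np.array(p[:2])-O; return np.array([d@U,d@M]).round(4)
def look(tag,guess,zg):
    s=bot.sense(); print('t',s['time_s'],'tool',st(s['tcp_pos']),s['tcp_pos'][2].round(4),'F',s['ft_force'].round(1))
    g=O+guess*U; Ps=[]
    for n in('scene','top'):
        p,d=grab(n,tag+n); W=pts(n,d); D=W[...,:2]-g
        a=np.abs(D@U)<.057; b=np.abs(D@M)<.028
        hsv=cv2.cvtColor(cv2.cvtColor(p,cv2.COLOR_RGB2BGR),cv2.COLOR_BGR2HSV)
        k=a&b&(W[...,2]>zg-.02)&(W[...,2]<zg+.06); P=W[k]
        if n=='scene': Ps.append(P)
        if len(P)>60:
            x,c,N=spoolfit([P],g,.267,(zg,)); print(n,N,'x,y',st(x),'z',x[2].round(4),'yaw err',(x[3]-.267).round(3),c)
E
python3 -c "
from h import *
look('a',-.2,.055)"
```

```text
t 3.9 tool [-0.2624  0.0005] 0.2357 F [-0.4  0.5 -0.3]
scene 164 x,y [-0.1998 -0.0015] z 0.0667 yaw err 0.066 1.9026088915518953e-06
top 210 x,y [-0.1992 -0.0009] z 0.0571 yaw err 0.031 1.9307931474958175e-06
```

{"op": "jog_arm", "data": {
  "dp": [
    [-0.0008,0.0029,0],
    [-0.0008,0.0029,0],
    [-0.0008,0.0029,0],
    [-0.0008,0.0029,0],
    [-0.0008,0.0029,0],
    [-0.0008,0.0029,0],
    [-0.0008,0.0029,0],
    [-0.0008,0.0029,0],
    [-0.0008,0.0029,0],
    [-0.0008,0.0029,0]
  ],
  "turn": [0,0,0,0,0,0,0,0,0,0]
}}

```text
time_s: 5.0
tcp_pos: [0.6317, -0.058, 0.2358]
eef_rot: [[-0.262, 0.965, -0.0], [0.965, 0.262, -0.0], [-0.0, -0.0, -1.0]]
ft_force: [0.5, 0.2, -0.7]
opening: 0.0238
grasp_force: 0.0
```

```bash
python3 -c "
from h import *
look('b',-.17,.055)
im=cv2.imread('pics/bscene.png')[130:250,260:400]; cv2.imwrite('pics/bc.png',cv2.resize(im,None,fx=5,fy=5,interpolation=cv2.INTER_CUBIC))"
```

```text
t 5.0 tool [-0.2321  0.0006] 0.2358 F [ 0.5  0.2 -0.7]
scene 168 x,y [-0.1691 -0.0012] z 0.0649 yaw err 0.072 2.2536312328085003e-06
top 224 x,y [-0.1683 -0.0009] z 0.0568 yaw err -0.016 2.1307466216153718e-06
```

View pics/bc.png

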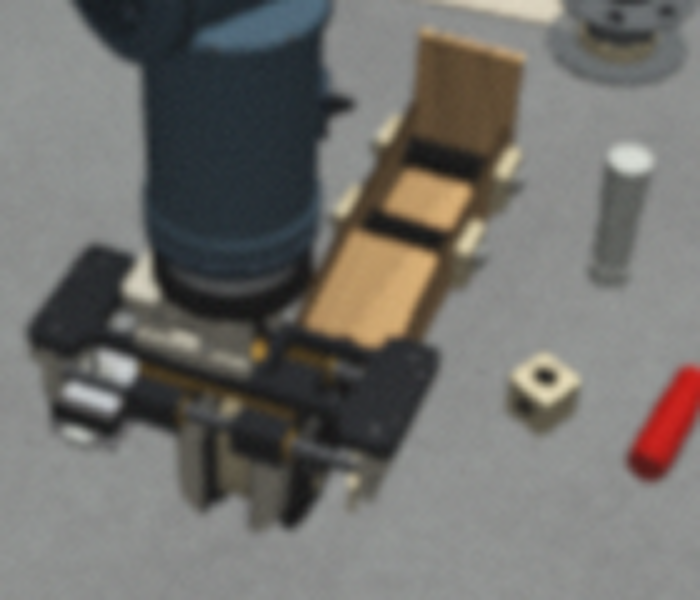

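The picture shows both fingers behind the flanges near crop (195,500) and (270,520), the spool moving with the tool and entering the wings.

{"op": "jog_arm", "data": {
  "dp": [
    [-0.0008,0.0029,0],
    [-0.0008,0.0029,0],
    [-0.0008,0.0029,0],
    [-0.0008,0.0029,0],
    [-0.0008,0.0029,0],
    [-0.0008,0.0029,0],
    [-0.0008,0.0029,0],
    [-0.0008,0.0029,0],
    [-0.0008,0.0029,0],
    [-0.0008,0.0029,0],
    [-0.0008,0.0029,0],
    [-0.0008,0.0029,0.0006],
    [-0.0008,0.0029,0.0006],
    [-0.0008,0.0029,0.0006],
    [-0.0008,0.0029,0.0006]
  ],
  "turn": [0,0,0,0,0,0,0,0,0,0,0,0,0,0,0]
}}

```text
time_s: 6.6
tcp_pos: [0.6201, -0.0149, 0.2386]
eef_rot: [[-0.262, 0.965, 0.001], [0.965, 0.262, -0.001], [-0.001, 0.001, -1.0]]
ft_force: [-0.1, -2.0, 1.6]
opening: 0.0241
grasp_force: 1.2
```

```bash
python3 -c "
from h import *
look('c',-.124,.058)"
```

```text
t 6.6 tool [-0.1874  0.0004] 0.2386 F [-0.1 -2.   1.6]
scene 176 x,y [-0.1231 -0.0008] z 0.059 yaw err 0.048 1.8035835351154411e-06
top 242 x,y [-0.1259 -0.0003] z 0.0585 yaw err -0.049 1.9056592438577808e-06
```

{"op": "jog_arm", "data": {
  "dp": [
    [-0.0008,0.0029,0.0006],
    [-0.0008,0.0029,0.0006],
    [-0.0008,0.0029,0.0006],
    [-0.0008,0.0029,0.0007],
    [-0.0008,0.0029,0.0006],
    [-0.0008,0.0029,0.0006],
    [-0.0008,0.0029,0.0006],
    [-0.0008,0.0029,0.0007],
    [-0.0008,0.0029,0.0006],
    [-0.0008,0.0029,0.0006],
    [-0.0008,0.0029,0.0006],
    [-0.0008,0.0029,0.0007],
    [-0.0008,0.0029,0.0006],
    [-0.0008,0.0029,0.0006],
    [-0.0008,0.0029,0.0006],
    [-0.0008,0.0029,0.0007],
    [-0.0008,0.0029,0.0006],
    [-0.0008,0.0029,0.0006],
    [-0.0008,0.0029,0.0006],
    [-0.0008,0.0029,0.0007]
  ],
  "turn": [0,0,0,0,0,0,0,0,0,0,0,0,0,0,0,0,0,0,0,0]
}}

```text
time_s: 8.7
tcp_pos: [0.6037, 0.0435, 0.2507]
eef_rot: [[-0.262, 0.965, -0.0], [0.965, 0.262, -0.0], [0.0, -0.0, -1.0]]
ft_force: [0.9, -1.0, 1.5]
opening: 0.024
grasp_force: 1.2
```

```bash
python3 -c "
from h import *
look('d',-.062,.071)"
```

```text
t 8.7 tool [-0.1268  0.0008] 0.2507 F [ 0.9 -1.   1.5]
scene 195 x,y [-0.062 -0.001] z 0.071 yaw err 0.039 1.5594677259847387e-06
top 261 x,y [-0.0641 -0.0004] z 0.072 yaw err -0.002 1.8768094671444629e-06
```

{"op": "jog_arm", "data": {
  "dp": [
    [-0.0007,0.0029,0.0006],
    [-0.0008,0.0029,0.0006],
    [-0.0008,0.0029,0.0006],
    [-0.0008,0.0029,0.0007],
    [-0.0008,0.0029,0.0006],
    [-0.0008,0.0029,0.0006],
    [-0.0008,0.0029,0.0006],
    [-0.0008,0.0029,0.0007],
    [-0.0007,0.0029,0.0006],
    [-0.0008,0.0029,0.0006],
    [-0.0008,0.0029,0.0006],
    [-0.0008,0.0029,0.0007],
    [-0.0008,0.0029,0.0006],
    [-0.0008,0.0029,0.0006],
    [-0.0008,0.0029,0.0006],
    [-0.0008,0.0029,0.0007],
    [-0.0007,0.0029,0.0006],
    [-0.0008,0.0029,0.0006],
    [-0.0008,0.0029,0.0006],
    [-0.0008,0.0029,0.0007]
  ],
  "turn": [0,0,0,0,0,0,0,0,0,0,0,0,0,0,0,0,0,0,0,0]
}}

```text
time_s: 10.8
tcp_pos: [0.588, 0.1015, 0.2632]
eef_rot: [[-0.262, 0.965, -0.0], [0.965, 0.262, -0.0], [0.0, -0.0, -1.0]]
ft_force: [0.8, -2.7, 0.7]
opening: 0.0243
grasp_force: 1.2
```

```bash
python3 -c "
from h import *
look('e',-.002,.083)
im=cv2.imread('pics/escene.png')[110:230,280:420]; cv2.imwrite('pics/ec.png',cv2.resize(im,None,fx=5,fy=5,interpolation=cv2.INTER_CUBIC))"
```

```text
t 10.8 tool [-0.0667  0.0006] 0.2632 F [ 0.8 -2.7  0.7]
scene 214 x,y [-0.002 -0.001] z 0.0835 yaw err 0.04 1.189528042628107e-06
top 275 x,y [-0.0052 -0.0004] z 0.084 yaw err -0.013 1.9210775598348413e-06
```

View pics/ec.png

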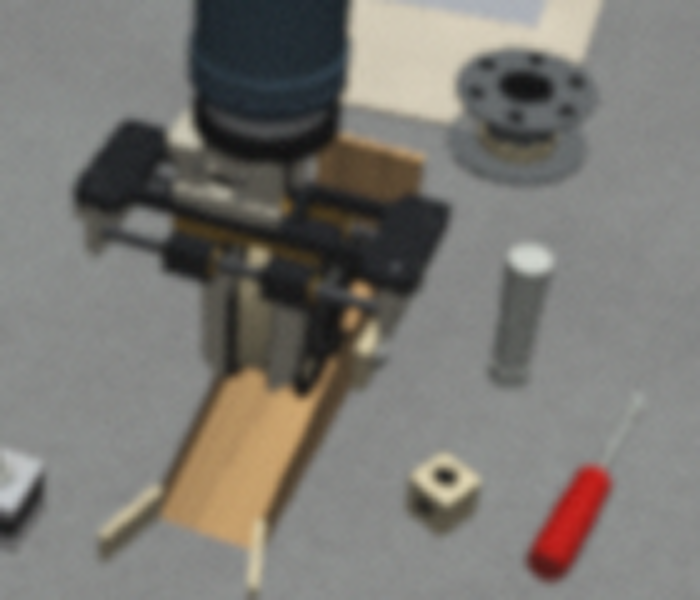

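The spool is at the front roller, upright between the fingers and in the lane. Slowing down for the crest.

{"op": "jog_arm", "data": {
  "dp": [
    [-0.0005,0.0019,0.0004],
    [-0.0005,0.0019,0.0004],
    [-0.0005,0.0019,0.0004],
    [-0.0005,0.0019,0.0004],
    [-0.0005,0.0019,0.0004],
    [-0.0005,0.0019,0.0004],
    [-0.0005,0.0019,0.0004],
    [-0.0005,0.0019,0.0004],
    [-0.0005,0.0019,0.0004],
    [-0.0005,0.0019,0.0004],
    [-0.0003,0.001,0.0002],
    [-0.0003,0.001,0.0002],
    [-0.0003,0.001,0.0002],
    [-0.0003,0.001,0.0002],
    [-0.0003,0.001,0.0002],
    [-0.0003,0.001,0],
    [-0.0003,0.001,0],
    [-0.0003,0.001,0]
  ],
  "turn": [0,0,0,0,0,0,0,0,0,0,0,0,0,0,0,0,0,0]
}}

```text
time_s: 12.7
tcp_pos: [0.5807, 0.1284, 0.2682]
eef_rot: [[-0.262, 0.965, 0.0], [0.965, 0.262, 0.0], [0.0, 0.0, -1.0]]
ft_force: [0.5, -0.9, 0.5]
opening: 0.0244
grasp_force: 0.5
```

```bash
python3 -c "
from h import *
look('f',.024,.088)"
```

```text
t 12.7 tool [-0.0389  0.0006] 0.2682 F [ 0.5 -0.9  0.5]
scene 220 x,y [ 0.0257 -0.0011] z 0.0889 yaw err 0.045 2.0508599085768485e-06
top 283 x,y [ 0.0232 -0.0008] z 0.0897 yaw err -0.022 1.6378998949078536e-06
```

{"op": "jog_arm", "data": {
  "dp": [
    [-0.0003,0.001,0],
    [-0.0003,0.001,0],
    [-0.0003,0.001,0],
    [-0.0003,0.001,0],
    [-0.0003,0.001,0],
    [-0.0003,0.001,0],
    [-0.0003,0.001,0],
    [-0.0003,0.001,0],
    [-0.0003,0.001,0],
    [-0.0003,0.001,0],
    [-0.0003,0.001,0],
    [0,0,0],
    [0,0,0],
    [0,0,0],
    [0,0,0],
    [0,0,0],
    [0,0,0]
  ],
  "turn": [0,0,0,0,0,0,0,0,0,0,0,0,0,0,0,0,0]
}}

```text
time_s: 14.5
tcp_pos: [0.5774, 0.1392, 0.2682]
eef_rot: [[-0.262, 0.965, -0.0], [0.965, 0.262, 0.0], [0.0, -0.0, -1.0]]
ft_force: [0.0, -0.0, 1.0]
opening: 0.0245
grasp_force: 0.0
```

```bash
python3 -c "
from h import *
look('g',.055,.083)"
```

```text
t 14.5 tool [-0.0275  0.0009] 0.2682 F [ 0. -0.  1.]
scene 175 x,y [ 0.0645 -0.0008] z 0.0833 yaw err -0.016 5.886784026533278e-07
top 284 x,y [0.0633 0.0007] z 0.0833 yaw err 0.019 1.4071171780229037e-06
```

It dropped home. Backing off, then rising clear and checking.

{"op": "jog_arm", "data": {
  "dp": [
    [0.001,-0.0035,0],
    [0.002,-0.007,0],
    [0.003,-0.011,0],
    [0.005,-0.019,0],
    [0.005,-0.019,0],
    [0,0,0.03],
    [0,0,0.03],
    [0,0,0.03],
    [0.01,-0.04,0.02],
    [0.01,-0.04,0.02],
    [0.01,-0.04,0],
    [0.01,-0.04,0],
    [0,0,0],
    [0,0,0]
  ],
  "turn": [0,0,0,0,0,0,0,0,0,0,0,0,0,0]
}}

```text
time_s: 16.0
tcp_pos: [0.6333, -0.0822, 0.3977]
eef_rot: [[-0.259, 0.966, -0.001], [0.966, 0.259, 0.0], [0.001, -0.001, -1.0]]
ft_force: [0.2, 0.6, -1.1]
opening: 0.0241
grasp_force: 0.0
```

```bash
python3 -c "
from h import *
look('h',.06,.081)
im=cv2.imread('pics/hscene.png')[100:250,250:430]; cv2.imwrite('pics/hc.png',cv2.resize(im,None,fx=4,fy=4,interpolation=cv2.INTER_CUBIC))"
```

```text
t 16.0 tool [-0.2558  0.0054] 0.3977 F [ 0.2  0.6 -1.1]
scene 381 x,y [0.0651 0.0005] z 0.0827 yaw err -0.046 5.415440599922711e-07
top 517 x,y [0.0621 0.001 ] z 0.0832 yaw err 0.017 1.5954136718143059e-06
```

View pics/hc.png

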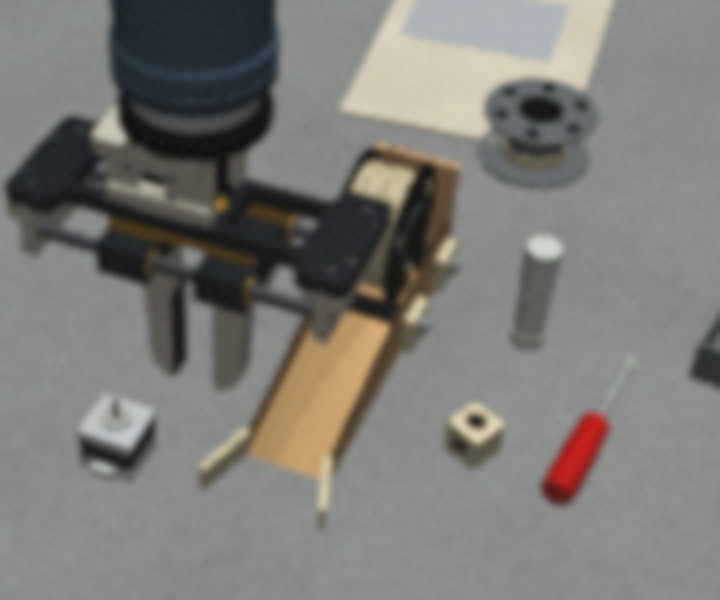

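The picture shows the spool home on the rollers in front of the stop board at about crop (395,215). The arm is clear, and the cube, glue stick, motor, driver and grey spool are unmoved.

```bash
python3 -c "
from rig import bot
print(bot.finish_job())"
```

```text
the job is handed in; nothing more can be done
None
```

The spool was rolled up the ramp and over the crest; it lay at rest on both rollers in front of the stop board with the arm clear, and the job was handed in at about 16 s of the 42 s allowed.

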